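Roll the board shuttle to the index pointer

TASK

Push the heavy, almost frictionless board shuttle along its trough by the sprung rubber noses at its ends and brake it (it bounces back off anything that stands rigidly in its way) so that, let go, it stands still with its index blade level with the pointer clamped on the trough wall. Keep it at an easy pace, never let it run into the rubber buffer at either end, and do not touch the board nest on top of it or disturb the other things on the bench. Finish with the hand clear and the shuttle standing still at the pointer.

Things in the scene. Friction and masses are not known exactly. Their poses are not given: they have to be found in the camera images.
- bed: Fixed level aluminium trough, 136 mm wide (x), 640 mm long (y), ends open, floor 12 mm thick. Side walls 6 mm thick, 124 mm apart inside, top 80 mm above the table; they cover the shuttle's sides, so it cannot be gripped. Origin: centre of the underside, on the table. +y is the way the shuttle has to travel, +x the pointer's side. Position and yaw vary.
- shuttle (a joint): Travel of the shuttle along the bed's +y, m: its centre is at bed y = -0.200 + this value. 0 is against the rear buffer, 0.420 against the front one. Steel block on bearings, 112 mm wide, 120 mm long (y) without its noses, 2.1 kg nominal (0.7 to 1.4 times). Friction only about 0.008 N plus 0.03 N per m/s: let go at 0.02 m/s it rolls on about 45 mm, at 0.005 m/s about 3 mm.
- index (a point): Point on the shuttle's centre line, middle of its length, 80 mm above the table. The steel index blade (4 mm thick along y, its top 115 mm above the table) stands at the same y, 46 mm towards +x.
- rear_tip (a point): Tip of the rear nose (bed -y end), 56 mm above the table. The nose is a round rubber bar, 44 mm in diameter, 100 mm wide (x), lying across the trough; at rest its tip stands 20 mm out from the block's end, 80 mm from the shuttle's centre. Push it with shut fingers from above to drive the shuttle along +y.
- front_tip (a point): Tip of the front nose (bed +y end), the same as the rear one: push it to brake the shuttle, or to drive it along -y.
- front_buffer (a point): Middle of the inner face of the front buffer, at bed y = +280 mm: a rubber block on the trough floor, 60 mm wide, 20 mm thick, top 33 mm above the table. Fingers and the shuttle's nose pass above it; the shuttle's block must not reach it.
- rear_buffer (a point): The same for the rear buffer, at bed y = -260 mm.
- rear_nose (a joint): Spring compression of the rear nose, m: 0 at rest, 0.020 fully in. Spring 30 N/m nominal, hardly damped: the push on the shuttle is 30 N/m times this value, and the spring gives back what it takes (the shuttle on it swings with about 1.7 s period).
- front_nose (a joint): Spring compression of the front nose, the same.
- nest (a point): Middle of the circuit board, 91 mm above the table. Board nest on top of the shuttle: black tray with a green circuit board, 108 mm by 106 mm, from 80 to 99 mm above the table (the index blade up to 115 mm); it ends 7 mm short of the block's ends. Not to be touched.
- pointer: Small dark steel clamp (34 mm along y) on the top of the +x wall of the trough, with an upright blade, 4 mm thick, up to 117 mm above the table. Origin: on the wall's top, 80 mm above the table, at the blade's middle; axes parallel to the bed's. Its y in the bed frame (0.13 to 0.18 m) is where the shuttle's index blade must stop.
- multimeter: Bystander: blue multimeter, 145 x 75 x 37 mm, lying on the robot's side of the trough.
- flux_bottle: Bystander: white bottle, 40 mm across, 100 mm high, beyond the trough.
- spool: Bystander: grey spool, 54 mm across, 50 mm high, beyond the trough.
- screwdriver: Bystander: screwdriver, 160 mm long, on the robot's side of the trough.
- tin: Bystander: open steel tin, 70 mm across, 40 mm high, beyond the trough.
- parts_tray: Bystander: clear tray with three compartments, 90 x 130 x 25 mm, on the robot's side of the trough.

How it is judged:
By the outcome, as a careful person would: the job done as asked, in the order asked, and still so for the second after the job is handed in, with the robot touching nothing.
It also fails if it takes over 40 s, if anything falls off the work surface, if the arm or the gripper's body presses on something with over 40 N, if the wrist force passes 120 N, or if a joint passes its speed limit or range.

ROBOT

A 7-joint arm with a two-finger parallel gripper is mounted at the origin on the work surface. World frame = base frame: x ahead of the robot, y to its left, z up, the work surface at z = 0. Lengths are in m, angles in rad, forces in N, time in s.
With the tool pointing down it reaches from about 0.425 to 0.975 m from the base axis. Payload 16.7 kg.
Tool frame: the origin (TCP) lies midway between the tips of the shut fingers; the grasp point (between the pads) lies 19 mm behind it; z points along the fingers, y is the line along which they close (so a half turn about z gives the same grasp; the last joint's range is limited). The gripper opens to 85 mm and grips with 20 to 120 N. Pads are 22 mm wide; open, the fingers measure 114 mm over their backs; the gripper's body (76 mm by 85 mm) begins 54 mm behind the grasp point. The pads swing forward as they close: fully open they stand 13 mm farther back than shut.
Start: joints at [-1.3, 0.426, 0.074, 1.606, -0.034, 1.111, -0.067], TCP at [0.275, 0.616, 0.231] pointing down, gripper open.
Joint ranges: [-2.85, 2.85], [-0.5, 2.14], [-1.23, 1.37], [0.21, 2.46], [-1.02, 4.16], [0.16, 2.05], [-2.73, 2.73]. Speed limits (rad/s): [1.89, 1.89, 2.39, 2.39, 3.01, 3.01, 3.01].

INTERFACE

Orientations are given as a 3x3 rotation matrix whose columns are the frame's x, y, z axes.
In Python, from workcell import * gives the robot as it stands.
- The arm moves only by the tool carry_out, never from a script. Its argument "targets" is a list of rows, each a list of 7 numbers: the finger opening in m, from 0 to 0.0854, then the shift along the tool's x, y, z in m, then the turn, a rotation vector about the tool's x, y, z in degrees. A call has 1 to 8 rows; each row shifts and turns the commanded pose from where the row before left it, along the tool's axes as they then stand; what a row does not reach is not made up. A row lasts 1/10 s, in which the tool goes at most 50 mm and 8.59 degrees, less where a joint would pass 70% of its speed; a pose out of reach is approached as far as the arm can. A call with a gripper value outside its range is refused whole. The fingers move at their own pace and stop on an object; "newtons" is the grip in N (left out, the last holds). Time passes only in rows, so rows that do not move let the fingers close. It gives the time, the measured TCP pose, the force, the opening and the grip force at its end, in the units of the state.
- state(): the state, without advancing time (a new reading comes with each control period).
- get_image(name): name is "scene" or "top" or "wrist"; returns a dict with "image" (400x640x3 uint8, red, green, blue), "range_z" (400x640 float32, m along the optical axis (not along the pixel's ray), 0 where there is no reading), "fovy" (degrees; the focal length in pixels is half the picture's height over the tangent of half this angle, whatever the lens; pixels are square), "cx", "cy" (the principal point, pixels), "xyz" and "attitude" of the camera in the world. Camera axes: x right, y up, looking along -z (the intrinsics and any distortion apply to the point x, -y, -z); pixel columns grow to the right and rows downward; lengths in m; the calibration is good to about 2 mm. A picture is of the moment at which its call begins.
- hand_in(): hands the job in; it is judged then, once.
The state is a dict: "time": time; "joints": joint angles; "joint_vel": joint speeds; "effort": joint torques, N m; "position": TCP position; "tcp_rot": TCP orientation; "contact_force": force on the tool from outside, world axes, zero at the start; "torque": the same for the moment, N m; "gripper_width": opening from 0.0 (shut) to 1.0 (fully open); "finger_force": force on a finger pad.
Only numpy, scipy, OpenCV 4.12 (cv2) and the standard library are available. Lean on these libraries where they do the work, as an engineer would, in place of code of your own. Each camera call takes 0.05 s, during which the arm holds its last target. There are 200 camera calls.

## Working session

There is one attempt and no reset: what is moved stays moved. The work goes in short steps, Python scripts to look and compute and a tool call to move; the robot and the scene stay as the last step left them, time stands still between calls to the robot, and variables do not carry over. Pictures are saved under pics/ and viewed, at most 10 in all, crops included, and the job is handed in when it is done.

Besides the shell and the picture viewer there is one more tool, called after "Request:" by a JSON object that holds its "fn" and its "kwargs", one argument or row to a line. carry_out: Moves the arm, as the interface text tells. Its arguments: {"type":"object","properties":{"targets":{"type":"array","items":{"type":"array","items":{"type":"number"}}},"newtons":{"type":"number"}},"required":["targets"]}

```bash
ls; mkdir -p pics; python3 - <<'E'
from workcell import *
import cv2,numpy as np
s=state();print(s['time'],s['position'],s['tcp_rot'])
for n in('top','scene'):
    d=get_image(n);cv2.imwrite(f'pics/{n}0.png',d['image'][...,::-1]);np.savez(f'{n}0.npz',**d)
    print(n,d['fovy'],d['cx'],d['cy'],d['xyz'],d['attitude'],[k for k in d])
E
```

```text
pics
0.0 [0.27495789 0.61597578 0.23059709] [[-9.13157932e-01  4.07605660e-01 -4.65517037e-04]
 [ 4.07605916e-01  9.13157065e-01 -1.26131521e-03]
 [-8.90290484e-05 -1.34152749e-03 -9.99999096e-01]]
top 50.37051791079843 318.105623894125 198.09494230292157 [0.4228319  0.02809659 1.28468559] [[ 0.00621238  0.996533   -0.08296623]
 [-0.99995867  0.00674163  0.00610049]
 [ 0.00663866  0.0829249   0.99653369]] ['image', 'range_z', 'fovy', 'cx', 'cy', 'xyz', 'attitude']
scene 47.66713541350823 322.7504455081257 210.51752113490673 [1.22353772 0.37813265 0.72978016] [[-0.47859201 -0.5591776   0.6769565 ]
 [ 0.87802655 -0.30862071  0.36581776]
 [ 0.0043657   0.76946324  0.63867618]] ['image', 'range_z', 'fovy', 'cx', 'cy', 'xyz', 'attitude']
```

View pics/top0.png

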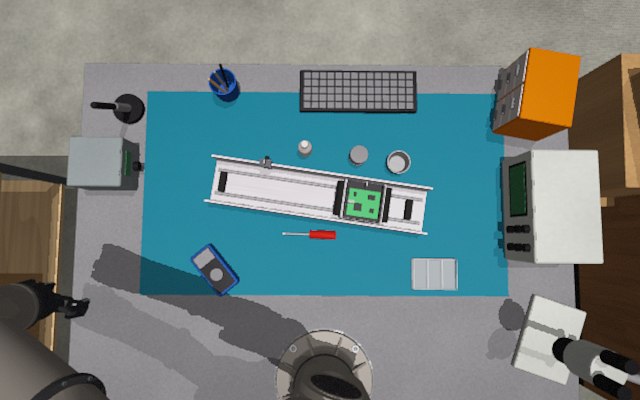

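View pics/scene0.png

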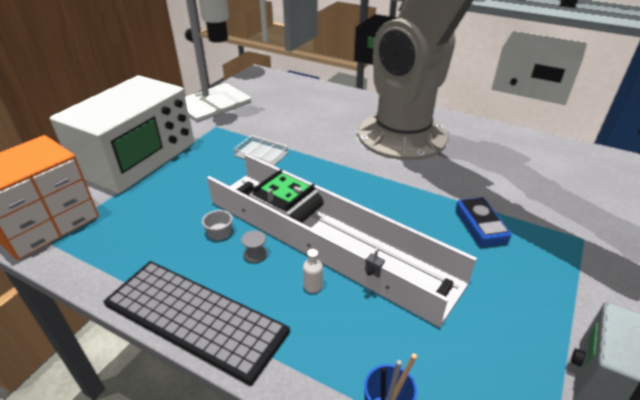

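The top view shows the shuttle at about (362,200), its noses at columns 339 and 387, the pointer at (266,161), and the trough running from (427,210) to (208,178). Bed +y therefore points to image left, which is about world +y. The scene view sees both the shuttle (285,188) and the pointer (374,262) from the far side.

```bash
cat > h.py <<'E'
import numpy as np,cv2
def cam(d):
    f=200/np.tan(np.radians(float(d['fovy'])/2)); return f,float(d['cx']),float(d['cy']),np.array(d['xyz']),np.array(d['attitude'])
def cloud(d):
    f,cx,cy,p,R=cam(d); v,u=np.mgrid[:400,:640]; z=d['range_z']
    P=np.stack([(u-cx)/f*z,-(v-cy)/f*z,-z],-1)@R.T+p
    P[z<=0]=np.nan; return P
def proj(d,X):
    f,cx,cy,p,R=cam(d); c=(np.asarray(X)-p)@R
    return np.stack([cx+f*c[...,0]/-c[...,2],cy-f*c[...,1]/-c[...,2]],-1)
def rect(d,B,z,x0,x1,y0,y1,s=0.001):
    """rectified view on plane z in bed frame B=(ox,oy,yaw); row=x, col=y"""
    xs=np.arange(x0,x1,s); ys=np.arange(y0,y1,s); X,Y=np.meshgrid(xs,ys,indexing='ij')
    c,sn=np.cos(B[2]),np.sin(B[2])
    W=np.stack([B[0]+c*X-sn*Y,B[1]+sn*X+c*Y,np.full_like(X,z)],-1)
    m=proj(d,W).astype(np.float32); return cv2.remap(np.ascontiguousarray(d['image']),m[...,0],m[...,1],cv2.INTER_CUBIC)
def tobed(B,P):
    c,s=np.cos(B[2]),np.sin(B[2]); x=P[...,0]-B[0]; y=P[...,1]-B[1]
    return np.stack([c*x+s*y,-s*x+c*y,P[...,2]],-1)
def toworld(B,x,y): 
    c,s=np.cos(B[2]),np.sin(B[2]); return np.array([B[0]+c*x-s*y,B[1]+s*x+c*y])
E
python3 - <<'E'
from h import *
for n in('top','scene'):
    d=dict(np.load(n+'0.npz')); P=cloud(d)
    m=(abs(P[...,2]-.08)<.006)&(P[...,0]>.4)&(P[...,0]<.75)&(abs(P[...,1]-.05)<.4)
    m=cv2.morphologyEx(m.astype(np.uint8),cv2.MORPH_OPEN,np.ones((1,1)))>0
    Q=P[m][:,:2]; r=cv2.minAreaRect(Q.astype(np.float32)); print(n,m.sum(),r)
    im=d['image'].astype(int); g=(im[...,1]>im[...,0]+60)&(im[...,1]>im[...,2]+60)&(abs(P[...,2]-.09)<.02)
    print('green',g.sum(),P[g].mean(0),P[g].min(0),P[g].max(0))
    for z in (.1,):
        k=(P[...,2]>.1)&(P[...,2]<.125)&(P[...,0]>.45)&(P[...,0]<.75)&(abs(P[...,1]-.05)<.4)
        print('high',[(tuple(map(int,q[::-1])),P[q[0],q[1]].round(4)) for q in np.argwhere(k)][:40])
E
```

```text
top 1724 ((0.570929765701294, 0.013598889112472534), (0.6394150853157043, 0.21064507961273193), 81.80917358398438)
green 655 [ 0.50834112 -0.10746732  0.09069054] [ 0.46705596 -0.15418233  0.08063923] [ 0.54909744 -0.05818464  0.09932571]
high [((303, 141), array([0.6825, 0.0645, 0.1028])), ((305, 142), array([0.6797, 0.0588, 0.1024])), ((302, 143), array([0.6767, 0.0672, 0.1031])), ((303, 143), array([0.6768, 0.0644, 0.1027])), ((306, 143), array([0.6774, 0.056 , 0.1001])), ((304, 144), array([0.6744, 0.0616, 0.1005])), ((305, 144), array([0.6745, 0.0588, 0.1004])), ((306, 144), array([0.6741, 0.0559, 0.102 ])), ((307, 144), array([0.6743, 0.0531, 0.1011])), ((302, 145), array([0.671 , 0.0672, 0.1031])), ((304, 145), array([0.6714, 0.0616, 0.101 ])), ((306, 145), array([0.6716, 0.056 , 0.1002])), ((302, 146), array([0.6682, 0.0671, 0.1028])), ((305, 146), array([0.6682, 0.0587, 0.1029])), ((306, 146), array([0.6683, 0.0559, 0.1027])), ((305, 147), array([0.6657, 0.0587, 0.1014])), ((306, 147), array([0.6658, 0.0559, 0.101 ])), ((264, 160), array([0.6252, 0.1718, 0.1159])), ((265, 16
[... 2609 characters left out ...]
 ((271, 189), array([ 0.5604, -0.1133,  0.1139])), ((295, 189), array([ 0.52  , -0.0751,  0.1012])), ((296, 189), array([ 0.5202, -0.0722,  0.1024])), ((297, 189), array([ 0.5187, -0.0704,  0.102 ])), ((298, 189), array([ 0.5173, -0.0686,  0.1017])), ((299, 189), array([ 0.5181, -0.0654,  0.1034])), ((300, 189), array([ 0.5188, -0.0622,  0.1051])), ((301, 189), array([ 0.5157, -0.0615,  0.1033])), ((268, 190), array([ 0.5688, -0.1156,  0.1158])), ((269, 190), array([ 0.568 , -0.1135,  0.116 ])), ((270, 190), array([ 0.5654, -0.1126,  0.1146])), ((271, 190), array([ 0.5609, -0.1132,  0.1114])), ((272, 190), array([ 0.5574, -0.113 ,  0.1092])), ((298, 190), array([ 0.5207, -0.0666,  0.1019]))]
```

```bash
python3 - <<'E'
from h import *
out=[]
for n in('top','scene'):
    d=dict(np.load(n+'0.npz')); P=cloud(d); B=np.array([.54,.013,np.radians(-8.1)])
    for i in range(3):
        Q=tobed(B,P); m=(abs(Q[...,2]-.079)<.005)&(abs(abs(Q[...,0])-.065)<(.02,.012,.008)[i])&(abs(Q[...,1])<.33)
        q=P[m][:,:2]
        a=q[Q[m][:,0]>0]; b=q[Q[m][:,0]<0]
        if i<3:
            l=[cv2.fitLine(w.astype(np.float32),cv2.DIST_HUBER,0,.001,.001).ravel() for w in(a,b)]
            print(n,[np.degrees(np.arctan2(*(w[:2]*np.sign(w[1]))))for w in l],[np.median(tobed(B,np.c_[w,w[:,0]])[:,0]) for w in (a,b)],np.percentile(Q[m][:,1],[.2,99.8]))
            xm=np.mean([np.median(tobed(B,np.c_[w,w[:,0]])[:,0]) for w in(a,b)]); ym=np.mean(np.percentile(Q[m][:,1],[.2,99.8]))
            B[:2]=toworld(B,xm,ym)
    print(n,B,Q[...,1][m].min(),Q[...,1][m].max())
    R=rect(d,B,.115,-.09,.09,-.33,.33); out.append(R)
B
cv2.imwrite('pics/r0.png',np.vstack(out)[...,::-1])
E
```

```text
top [np.float32(8.325308), np.float32(8.02036)] [np.float64(0.05765931326137788), np.float64(-0.07092022125968783)] [-0.31253576  0.32372068]
top [np.float32(8.2395), np.float32(8.021077)] [np.float64(0.06431284869480015), np.float64(-0.06480461967478493)] [-0.31823907  0.31824013]
top [np.float32(8.18035), np.float32(8.170959)] [np.float64(0.06483657960236221), np.float64(-0.06488131160086874)] [-0.31832771  0.31826355]
top [ 0.53395366  0.01947747 -0.14137167] -0.32018575123181886 0.3192267521212653
scene [np.float32(8.236775), np.float32(8.096135)] [np.float64(0.06342771690478999), np.float64(-0.06603451828245085)] [-0.31181544  0.32431256]
scene [np.float32(8.165687), np.float32(8.189333)] [np.float64(0.06506033531742847), np.float64(-0.06481180937721412)] [-0.31810997  0.31809186]
scene [np.float32(8.17725), np.float32(8.098675)] [np.float64(0.0650576878896085), np.float64(-0.0649690914972909)] [-0.31813789  0.31812621]
scene [ 0.53975481  0.01933138 -0.14137167] -0.3217200431005917 0.31913714780513025
```

View pics/r0.png

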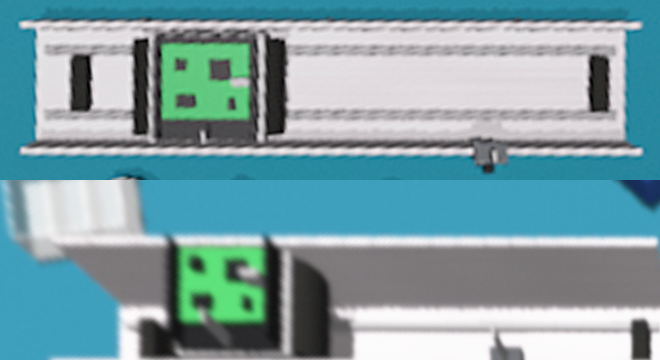

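The rectified top view puts the index blade at bed y≈-0.127 and the pointer blade at ≈+0.163, with the bed yaw at -8.17°. Next I align the hand and hover it over the trough.

Request:
{"fn": "carry_out", "kwargs": {
  "targets": [
    [0,0,0,0,0,0,-8],
    [0,0,0,0,0,0,-7.9],
    [0,-0.03,-0.03,0,0,0,0],
    [0,-0.03,-0.03,0,0,0,0],
    [0,-0.03,-0.03,0,0,0,0],
    [0,-0.03,-0.03,0,0,0,0],
    [0,-0.03,-0.03,0,0,0,0],
    [0,-0.03,-0.03,0,0,0,0]
  ]
}}

```text
time: 0.9
position: [0.4285, 0.411, 0.2311]
tcp_rot: [[-0.99, 0.142, -0.0], [0.142, 0.99, -0.0], [0.0, -0.0, -1.0]]
contact_force: [0.7, 0.6, 0.4]
gripper_width: 0.003
finger_force: 0.0
```

Request:
{"fn": "carry_out", "kwargs": {
  "targets": [
    [0,-0.032,-0.035,0,0,0,0],
    [0,-0.032,-0.035,0,0,0,0],
    [0,-0.032,-0.035,0,0,0,0],
    [0,-0.032,-0.035,0,0,0,0],
    [0,-0.032,-0.035,0,0,0,0]
  ]
}}

```text
time: 1.4
position: [0.562, 0.2149, 0.2312]
tcp_rot: [[-0.99, 0.142, -0.0], [0.142, 0.99, -0.0], [0.0, -0.0, -1.0]]
contact_force: [0.9, 0.9, 0.7]
gripper_width: -0.0
finger_force: 0.0
```

```bash
cat >> h.py <<'E'
B=np.array([.537,.0194,-.1426])
def st(s):
    p=s['position']; b=tobed(B,np.array(p)); T=np.array(s['tcp_rot'])
    print('t',round(s['time'],2),'bed',b.round(4),'yawerr',np.degrees(np.arctan2(T[1,1],T[0,1])-(np.pi/2+B[2])).round(2),'F',np.array(s['contact_force']).round(2),'w',s['gripper_width'])
E
python3 - <<'E'
from workcell import *
from h import *
st(state())
d=get_image('wrist');np.savez('w1.npz',**d);cv2.imwrite('pics/w1.png',d['image'][...,::-1])
print(tobed(B,np.array(d['xyz'])),d['attitude'])
E
```

```text
t 1.4 bed [-0.0031  0.1971  0.2312] yawerr 0.02 F [0.95 0.91 0.71] w -0.00047107340951263097
[-0.08008652  0.19724276  0.37244628] [[ 0.14113294 -0.94370062 -0.29918329]
 [ 0.98998962  0.13496917  0.04127792]
 [ 0.00142653 -0.30201402  0.95330241]]
```

View pics/w1.png

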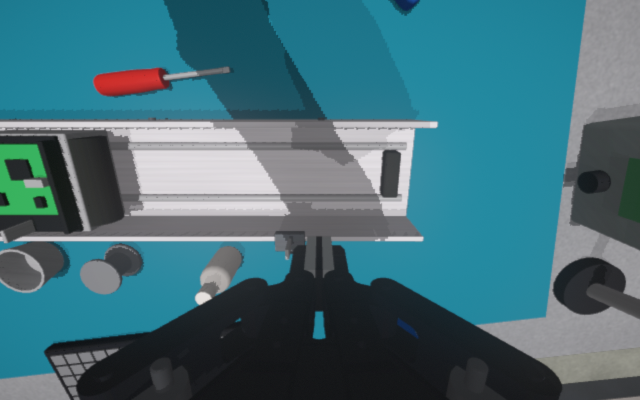

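The wrist view shows the pointer at (290,243), the front buffer at (390,173), and the shuttle's front nose at about (110,180).

```bash
python3 - <<'E'
from h import *
d=dict(np.load('w1.npz')); P=cloud(d); Q=tobed(B,P)
m=(Q[...,2]>.098)&(Q[...,2]<.122)&(Q[...,0]>.03)&(Q[...,0]<.1)&(Q[...,1]<.19)
for v,u in np.argwhere(m)[:40]: print(u,v,Q[v,u].round(4))
for sg in(1,-1):
    m=(abs(Q[...,2]-.08)<.003)&(abs(Q[...,0]-sg*.065)<.012)&(abs(Q[...,1]-.08)<.25); print(sg,np.median(Q[m],0),np.polyfit(Q[m][:,1],Q[m][:,0],1))
m=(abs(Q[...,2]-.033)<.003)&(abs(Q[...,0])<.02)&(Q[...,1]>.25)&(Q[...,1]<.32);print('buf',np.percentile(Q[m][:,1],[2,98]))
a=rect(d,B,.116,.04,.1,.12,.2,.00025)
t=dict(np.load('top0.npz'));b=rect(t,B,.116,.04,.1,.12,.2,.00025)
c=rect(t,B,.114,.02,.08,-.165,-.085,.00025)
cv2.imwrite('pics/c1.png',np.hstack([a,b,c])[...,::-1])
E
```

```text
64 219 [ 0.0311 -0.0741  0.0986]
61 220 [ 0.0323 -0.0777  0.0984]
60 221 [ 0.0336 -0.0795  0.0981]
62 222 [ 0.0348 -0.0778  0.098 ]
63 222 [ 0.0345 -0.0761  0.0985]
64 223 [ 0.0358 -0.0756  0.0984]
17 225 [ 0.038  -0.1265  0.0985]
18 225 [ 0.0381 -0.1256  0.0984]
13 226 [ 0.0379 -0.1276  0.1015]
14 226 [ 0.0381 -0.127   0.1012]
15 226 [ 0.0387 -0.1276  0.0997]
16 226 [ 0.0389 -0.1273  0.0991]
17 226 [ 0.0387 -0.1255  0.0997]
18 226 [ 0.0393 -0.1262  0.0982]
63 226 [ 0.0394 -0.0779  0.0981]
10 227 [ 0.0376 -0.1272  0.1048]
11 227 [ 0.0381 -0.1274  0.1038]
12 227 [ 0.0384 -0.1273  0.103 ]
13 227 [ 0.0386 -0.1269  0.1025]
14 227 [ 0.0389 -0.1265  0.1019]
15 227 [ 0.0394 -0.1267  0.1008]
16 227 [ 0.0389 -0.1245  0.1018]
17 227 [ 0.04   -0.1263  0.0993]
18 227 [ 0.0404 -0.1263  0.0984]
65 227 [ 0.0406 -0.0761  0.0981]
8 228 [ 0.0379 -0.1274  0.1067]
9 228 [ 0.0383 -0.1273  0.1059]
10 228 [ 0.0389 -0.1281  0.1044]
11 228 [ 0.0382 -0.1251  0.106 ]
12 228 [ 0.0389 -0.1259  0.1044]
13 228 [ 0.0393 -0.1259  0.1036]
14 228 [ 0.0399 -0.1265  0.1022]
15 228 [ 0.0404 -0.1267  0.1011]
16 228 [ 0.0407 -0.1264  0.1005]
17 228 [ 0.0407 -0.1254  0.1004]
18 228 [ 0.0415 -0.1266  0.0986]
19 228 [ 0.0417 -0.1259  0.0982]
63 228 [ 0.0417 -0.0786  0.0981]
65 228 [ 0.0415 -0.076   0.0985]
66 228 [ 0.0417 -0.0753  0.0982]
1 [0.06324641 0.05598701 0.07836114] [-0.00167562  0.06325834]
-1 [-0.06540007  0.0826582   0.07845821] [-0.00798791 -0.06439298]
buf [0.28081398 0.2986821 ]
```

View pics/c1.png

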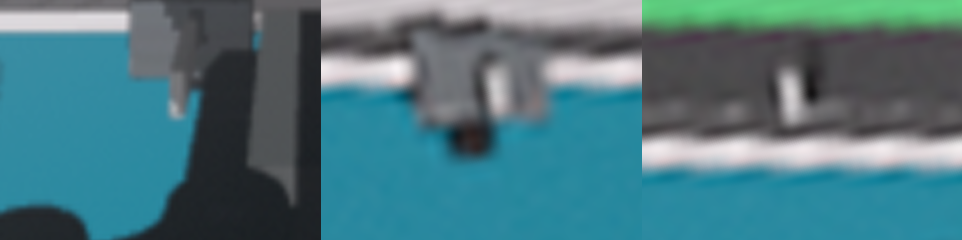

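Request:
{"fn": "carry_out", "kwargs": {
  "targets": [
    [0,0,-0.045,0,0,0,0],
    [0,0,-0.045,0,0,0,0],
    [0,0,-0.045,0,0,0,0],
    [0,0,-0.045,0,0,0,0],
    [0,0,-0.045,0,0,0,0],
    [0,0,-0.045,0,0,0,0],
    [0,0,-0.045,0,0,0,0],
    [0,0,-0.045,0,0,0,0]
  ]
}}

```text
time: 2.25
position: [0.5095, -0.1413, 0.2313]
tcp_rot: [[-0.99, 0.142, -0.0], [0.142, 0.99, 0.0], [0.0, 0.0, -1.0]]
contact_force: [1.5, 1.0, -0.8]
gripper_width: 0.001
finger_force: 0.0
```

Request:
{"fn": "carry_out", "kwargs": {
  "targets": [
    [0,-0.002,-0.04,0,0,0,0],
    [0,0,-0.037,0,0,0,0],
    [0,0,0,0.04,0,0,0],
    [0,0,0,0.04,0,0,0],
    [0,0,0,0.04,0,0,0],
    [0,0,0,0.04,0,0,0],
    [0,0,0,0.019,0,0,0],
    [0,0,0,0,0,0,0]
  ]
}}

```text
time: 3.05
position: [0.4994, -0.2156, 0.0497]
tcp_rot: [[-0.99, 0.142, -0.005], [0.142, 0.99, 0.001], [0.005, 0.0, -1.0]]
contact_force: [-0.3, -0.3, 1.7]
gripper_width: 0.0
finger_force: 0.0
```

```bash
cat >> h.py <<'E'
def grab(*names):
    from workcell import state,get_image
    import time
    st(state()); out={}
    for n in names:
        t=state()['time']; d=get_image(n); d['t']=t; out[n]=d
        np.savez(f'{n}_{int(t*100):04d}.npz',**d)
    return out
def green(d):
    """bed y of the board: robust bbox + mean of green pixels by ray/plane z=.091"""
    im=d['image'].astype(int); g=(im[...,1]>im[...,0]+50)&(im[...,1]>im[...,2]+40)
    f,cx,cy,p,R=cam(d); v,u=np.nonzero(g)
    r=np.stack([(u-cx)/f,-(v-cy)/f,-np.ones(len(u))],-1)@R.T
    X=p+r*((.091-p[2])/r[:,2])[:,None]; q=tobed(B,X); q=q[(abs(q[:,0])<.056)]
    return len(q),np.percentile(q[:,1],[1,50,99]).round(4),np.percentile(q[:,0],[1,99]).round(4)
E
python3 - <<'E'
from h import *
o=grab('wrist','top','scene')
for n in o: print(n,green(o[n]))
for n in('top','scene'): print(n,green(dict(np.load(n+'0.npz'))))
cv2.imwrite('pics/w2.png',np.hstack([o['wrist']['image'][:,:,::-1]]))
print(tobed(B,np.array(o['wrist']['xyz'])))
E
```

```text
t 3.05 bed [-0.0038 -0.2379  0.0497] yawerr 0.01 F [-0.31 -0.31  1.72] w 4.6135335240987265e-05
wrist (18139, array([-0.1707, -0.1362, -0.0973]), array([-0.0478,  0.0267]))
top (687, array([-0.1695, -0.1266, -0.0832]), array([-0.0475,  0.0284]))
scene (553, array([-0.17  , -0.1251,  0.5496]), array([-0.0459,  0.033 ]))
top (748, array([-0.172 , -0.1298, -0.0834]), array([-0.0479,  0.0282]))
scene (632, array([-0.175 , -0.1307, -0.086 ]), array([-0.0452,  0.033 ]))
[-0.08011897 -0.23780682  0.19130567]
```

View pics/w2.png

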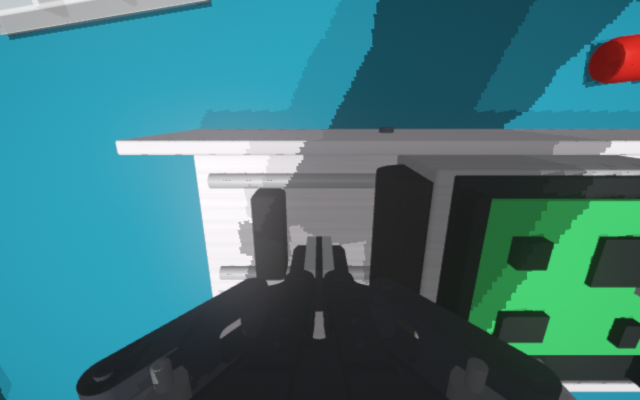

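The wrist view shows the fingers at (318,250), between the rear buffer at (268,235) and the rear nose at (400,225). Next I check the finger profile against the nest clearance.

```bash
ls *.npz; python3 - <<'E'
from h import *
import glob
d=dict(np.load(sorted(glob.glob('wrist_*'))[-1])); Q=tobed(B,cloud(d)); q=Q.reshape(-1,3); q=q[np.isfinite(q[:,0])]
q=q-np.array([-.0038,-.2379,.0497])
for z in np.arange(-.01,.14,.01):
    m=(q[:,2]>z)&(q[:,2]<z+.01)&(abs(q[:,1])<.08)&(abs(q[:,0])<.03)
    if m.any(): w=q[m]; w2=w[w[:,1]<.02] ; print('%.2f n=%d'%(z,m.sum()),'y',w[:,1].min().round(4),w[:,1].max().round(4), 'x',w[:,0].min().round(3),w[:,0].max().round(3))
n=Q[(abs(Q[...,2]-.06)<.02)&(Q[...,1]>-.223)&(Q[...,1]<-.18)&(abs(Q[...,0]+.02)<.02)]
print('nose',np.percentile(n[:,1],[0,1,5]), np.median(n[n[:,1]<-.2],0))
E
```

```text
scene0.npz
scene_0315.npz
top0.npz
top_0310.npz
w1.npz
wrist_0305.npz
0.00 n=535 y -0.0123 0.0307 x -0.03 0.02
0.01 n=1539 y -0.0133 0.0371 x -0.03 0.011
0.02 n=4334 y -0.0133 0.0574 x -0.03 0.03
0.03 n=2946 y -0.0171 0.08 x -0.03 0.021
0.04 n=6028 y -0.0341 0.08 x -0.03 0.02
0.05 n=5289 y -0.0417 0.0419 x -0.014 0.012
0.06 n=5107 y -0.0501 0.0501 x -0.018 0.01
0.07 n=9312 y -0.0572 0.0585 x -0.018 0.011
0.08 n=13573 y -0.0627 0.0627 x -0.018 0.004
0.09 n=6420 y -0.06 0.0608 x -0.021 -0.007
0.10 n=3 y -0.011 0.0179 x -0.021 -0.02
nose [-0.20864943 -0.20831798 -0.20777833] [-0.02151475 -0.2047855   0.06668144]
```

The finger linkages flare to about ±34 mm along the travel at nest height, which is too close. I'll turn the hand 90° in place so that its narrow side faces the travel.

```bash
python3 -c "
from workcell import *
print(state()['joints'])"
```

```text
[-1.22097039e-03  4.74321642e-01  3.62444027e-01  2.05230153e+00
 -2.67947454e-01  6.58066379e-01  1.96613090e+00]
```

Request:
{"fn": "carry_out", "kwargs": {
  "targets": [
    [0,0,0,0,0,0,-8.5],
    [0,0,0,0,0,0,-8.5],
    [0,0,0,0,0,0,-8.5],
    [0,0,0,0,0,0,-8.5],
    [0,0,0,0,0,0,-8.5],
    [0,0,0,0,0,0,-8.5],
    [0,0,0,0,0,0,-8.5],
    [0,0,0,0,0,0,-8.5]
  ]
}}

```text
time: 4.0
position: [0.5016, -0.216, 0.0532]
tcp_rot: [[-0.541, -0.841, -0.001], [-0.841, 0.541, -0.002], [0.002, 0.0, -1.0]]
contact_force: [-1.0, -0.3, -1.3]
gripper_width: 0.003
finger_force: 0.0
```

Request:
{"fn": "carry_out", "kwargs": {
  "targets": [
    [0,0,0,0,0,0,-8.5],
    [0,0,0,0,0,0,-8.5],
    [0,0,0,0,0,0,-5],
    [0,0,0,0,0,0,0]
  ]
}}

```text
time: 4.4
position: [0.4982, -0.2162, 0.0496]
tcp_rot: [[-0.279, -0.96, -0.011], [-0.96, 0.279, 0.003], [-0.0, 0.011, -1.0]]
contact_force: [0.3, -0.7, -0.2]
gripper_width: 0.002
finger_force: 0.0
```

```bash
python3 - <<'E'
from workcell import *
from h import *
print(state()['joints'])
o=grab('top','wrist')
for n in o: print(n,green(o[n]))
Q=tobed(B,cloud(o['wrist'])); q=Q.reshape(-1,3); q=q[np.isfinite(q[:,0])]
q=q-tobed(B,np.array(state()['position']))
for z in np.arange(-.01,.11,.01):
    m=(q[:,2]>z)&(q[:,2]<z+.01)&(abs(q[:,1])<.028)&(abs(q[:,0])<.035)
    if m.any(): w=q[m]; print('%.2f n=%d'%(z,m.sum()),'y',w[:,1].min().round(4),w[:,1].max().round(4), 'x',w[:,0].min().round(3),w[:,0].max().round(3))
cv2.imwrite('pics/w3.png',np.hstack([o['wrist']['image'][:,:,::-1]]))
E
```

```text
[ 0.82794413  0.54279805 -0.67170696  2.00280247  0.47931025  0.76875898
  2.72789696]
t 4.4 bed [-0.0049 -0.2387  0.0496] yawerr 81.97 F [ 0.31 -0.71 -0.25] w 0.0022650022761419356
top (745, array([-0.1719, -0.1294, -0.0834]), array([-0.0479,  0.0282]))Traceback (most recent call last):
  File "<stdin>", line 5, in <module>
  File "h.py", line 40, in green
    return len(q),np.percentile(q[:,1],[1,50,99]).round(4),np.percentile(q[:,0],[1,99]).round(4)
                  ~~~~~~~~~~~~~^^^^^^^^^^^^^^^^^^
    return _quantile_unchecked(
        a, q, axis, out, overwrite_input, method, keepdims, weights)
    return _ureduce(a,
                    func=_quantile_ureduce_func,
    ...<5 lines>...
                    overwrite_input=overwrite_input,
                    method=method)
    r = func(a, **kwargs)
    result = _quantile(arr,
                       quantiles=q,
    ...<2 lines>...
                       out=out,
                       weights=wgt)
    slices_having_nans = np.isnan(arr[-1, ...])
                                  ~~~^^^^^^^^^
IndexError: index -1 is out of bounds for axis 0 with size 0
```

The last joint is at its limit, so I'll turn the other way.

Request:
{"fn": "carry_out", "kwargs": {
  "targets": [
    [0,0,0,0,0,0,8.5],
    [0,0,0,0,0,0,8.5],
    [0,0,0,0,0,0,8.5],
    [0,0,0,0,0,0,8.5],
    [0,0,0,0,0,0,8.5],
    [0,0,0,0,0,0,8.5],
    [0,0,0,0,0,0,8.5],
    [0,0,0,0,0,0,8.5]
  ]
}}

```text
time: 5.3
position: [0.4986, -0.2145, 0.0493]
tcp_rot: [[-0.995, -0.094, -0.011], [-0.094, 0.996, 0.002], [0.011, 0.003, -1.0]]
contact_force: [0.0, 0.1, -0.2]
gripper_width: 0.002
finger_force: 0.0
```

Request:
{"fn": "carry_out", "kwargs": {
  "targets": [
    [0,0,0,0,0,0,8.5],
    [0,0,0,0,0,0,8.5],
    [0,0,0,0,0,0,8.5],
    [0,0,0,0,0,0,8.5],
    [0,0,0,0,0,0,8.5],
    [0,0,0,0,0,0,8.5],
    [0,0,0,0,0,0,8.5],
    [0,0,0,0,0,0,8.5]
  ]
}}

```text
time: 6.1
position: [0.499, -0.2144, 0.0497]
tcp_rot: [[-0.46, 0.888, -0.01], [0.888, 0.46, 0.002], [0.007, -0.008, -1.0]]
contact_force: [-0.3, -0.2, -0.3]
gripper_width: 0.002
finger_force: 0.0
```

Request:
{"fn": "carry_out", "kwargs": {
  "targets": [
    [0,0,0,0,0,0,8.5],
    [0,0,0,0,0,0,8.5],
    [0,0,0,0,0,0,8.5],
    [0,0,0,0,0,0,8.5],
    [0,0,0,0,0,0,2],
    [0,0,0,0,0,0,0]
  ]
}}

```text
time: 6.7
position: [0.4987, -0.2141, 0.0492]
tcp_rot: [[0.139, 0.99, -0.011], [0.99, -0.139, 0.003], [0.001, -0.011, -1.0]]
contact_force: [0.9, 0.1, -0.1]
gripper_width: -0.002
finger_force: 0.0
```

```bash
python3 - <<'E'
from workcell import *
from h import *
print(state()['joints'],state()['tcp_rot'])
o=grab('top','scene','wrist')
for n in o:
    try: print(n,green(o[n]))
    except Exception: print(n,'none')
    cv2.imwrite(f'pics/{n}3.png',o[n]['image'][:,:,::-1])
E
```

```text
[ 0.23398863  0.45696443  0.06485914  2.03917157 -0.04588046  0.65805714
  0.18921439] [[ 0.13917584  0.99020732 -0.01093383]
 [ 0.99026699 -0.13915421  0.00271882]
 [ 0.00117071 -0.0112058  -0.99993653]]
t 6.7 bed [-0.0047 -0.2366  0.0492] yawerr -89.83 F [ 0.86  0.11 -0.1 ] w -0.0022858723646793973
top (684, array([-0.1686, -0.1264, -0.0832]), array([-0.0479,  0.0283]))
scene (575, array([-0.1694, -0.1266,  0.5486]), array([-0.0455,  0.033 ]))
wrist (29297, array([-0.1717, -0.1456, -0.1272]), array([-0.046,  0.028]))
```

View pics/wrist3.png

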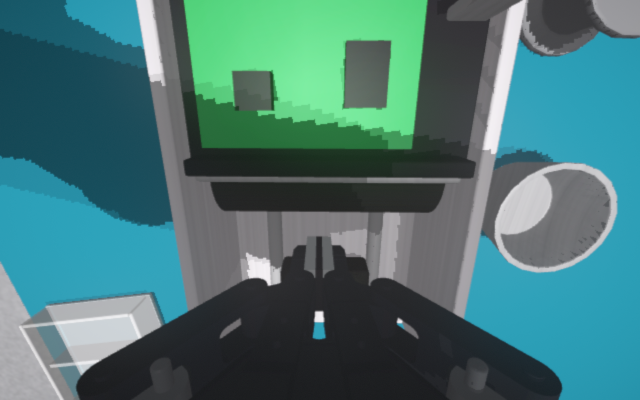

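The hand is now aligned, with tool x along bed +y. The wrist view shows the rear nose ahead of the fingers at row 195. I push at 30 mm/s, which should send the shuttle off at about 60 mm/s.

Request:
{"fn": "carry_out", "kwargs": {
  "targets": [
    [0,0.011,0,0,0,0,0],
    [0,0.003,0,0,0,0,0],
    [0,0.003,0,0,0,0,0],
    [0,0.003,0,0,0,0,0],
    [0,0.003,0,0,0,0,0],
    [0,0.003,0,0,0,0,0],
    [0,0.003,0,0,0,0,0],
    [0,0.003,0,0,0,0,0]
  ]
}}

```text
time: 7.65
position: [0.5024, -0.1827, 0.0484]
tcp_rot: [[0.141, 0.99, -0.013], [0.99, -0.141, 0.004], [0.002, -0.013, -1.0]]
contact_force: [0.1, 0.4, -0.4]
gripper_width: -0.002
finger_force: 0.1
```

```bash
cat >> h.py <<'E'
def look(n='top'):
    o=grab(n)[n]; k,a,b=green(o); print(n,'t',round(o['t'],2),k,a,'ctr from front edge',(a[2]-.0444).round(4),'from rear',(a[0]+.0442).round(4),b); return o
E
python3 -c "
from h import *
look()"
```

```text
t 7.65 bed [-0.0055 -0.2049  0.0484] yawerr -89.96 F [ 0.08  0.38 -0.44] w -0.0020503726794766034
top t 7.65 621 [-0.1627 -0.117  -0.0772] ctr from front edge -0.1216 from rear -0.1185 [-0.0478  0.0279]
```

Request:
{"fn": "carry_out", "kwargs": {
  "targets": [
    [0,0.003,0,0,0,0,0],
    [0,0.003,0,0,0,0,0],
    [0,0.003,0,0,0,0,0],
    [0,0.003,0,0,0,0,0],
    [0,0.003,0,0,0,0,0]
  ]
}}

```text
time: 8.2
position: [0.5046, -0.1677, 0.0484]
tcp_rot: [[0.141, 0.99, -0.013], [0.99, -0.141, 0.004], [0.002, -0.013, -1.0]]
contact_force: [-0.8, -0.4, 0.5]
gripper_width: -0.003
finger_force: 0.0
```

```bash
python3 -c "
from h import *
look();look();look()"
```

```text
t 8.2 bed [-0.0055 -0.1898  0.0484] yawerr -89.96 F [-0.77 -0.43  0.47] w -0.0027367277017945404
top t 8.2 675 [-0.1359 -0.0924 -0.0498] ctr from front edge -0.0942 from rear -0.0917 [-0.0481  0.0283]
t 8.25 bed [-0.0055 -0.1893  0.0484] yawerr -89.93 F [-0.13  0.81  0.01] w 0.0008278405724010654
top t 8.25 663 [-0.1326 -0.0896 -0.0472] ctr from front edge -0.0916 from rear -0.0884 [-0.0478  0.0283]
t 8.3 bed [-0.0055 -0.1896  0.0484] yawerr -89.92 F [-0.24  0.57  0.34] w 0.004004521063985613
top t 8.3 681 [-0.1303 -0.0876 -0.0448] ctr from front edge -0.0892 from rear -0.0861 [-0.0478  0.0283]
```

Request:
{"fn": "carry_out", "kwargs": {
  "targets": [
    [0,0,0,-0.046,0,0,0],
    [0,0,0,-0.046,0,0,0],
    [0,0.045,0,0,0,0,0],
    [0,0.047,0,0,0,0,0],
    [0,0.047,0,0,0,0,0],
    [0,0.047,0,0,0,0,0],
    [0,0.047,0,0,0,0,0],
    [0,0.047,0,0,0,0,0]
  ]
}}

```text
time: 9.15
position: [0.5453, 0.1105, 0.1412]
tcp_rot: [[0.142, 0.99, -0.012], [0.99, -0.142, 0.004], [0.002, -0.013, -1.0]]
contact_force: [1.4, -1.5, 1.1]
gripper_width: 0.004
finger_force: 0.0
```

Request:
{"fn": "carry_out", "kwargs": {
  "targets": [
    [0,0.047,0,0,0,0,0],
    [0,0.047,0,0,0,0,0],
    [0,0.04,0.003,0.02,0,0,0],
    [0,0.01,0,0.035,0,0,0],
    [0,0,0,0.035,0,0,0],
    [0,0,0,0,0,0,0]
  ]
}}

```text
time: 9.75
position: [0.5647, 0.2503, 0.0471]
tcp_rot: [[0.141, 0.99, -0.019], [0.99, -0.141, 0.001], [-0.002, -0.019, -1.0]]
contact_force: [-0.5, -1.4, 0.5]
gripper_width: -0.002
finger_force: 0.0
```

```bash
python3 -c "
from h import *
look();look('scene');look('top')"
```

```text
t 9.75 bed [-0.0054  0.2325  0.0471] yawerr -89.91 F [-0.49 -1.43  0.53] w -0.0018794221036009257
top t 9.75 756 [-0.0614 -0.0191  0.0272] ctr from front edge -0.0172 from rear -0.0172 [-0.0482  0.0283]
t 9.8 bed [-0.0039  0.2328  0.0497] yawerr -89.96 F [0.42 0.12 0.41] w 0.0037947954950411592
scene t 9.8 752 [-0.0621 -0.017   0.0288] ctr from front edge -0.0156 from rear -0.0179 [-0.0454  0.0328]
t 9.85 bed [-0.0027  0.2333  0.0516] yawerr -89.99 F [ 0.85 -0.11 -0.02] w -0.001412342427375582
top t 9.85 750 [-0.0566 -0.0145  0.0319] ctr from front edge -0.0125 from rear -0.0124 [-0.048   0.0281]
```

Request:
{"fn": "carry_out", "kwargs": {
  "targets": [
    [0,0.005,0,0.001,0,0,0],
    [0,0,0,0,0,0,0],
    [0,0,0,0,0,0,0],
    [0,0,0,0,0,0,0],
    [0,0,0,0,0,0,0],
    [0,0,0,0,0,0,0],
    [0,0,0,0,0,0,0],
    [0,0,0,0,0,0,0]
  ]
}}

```text
time: 10.7
position: [0.5682, 0.2562, 0.0503]
tcp_rot: [[0.141, 0.99, -0.013], [0.99, -0.141, 0.004], [0.002, -0.013, -1.0]]
contact_force: [0.6, -0.7, -0.6]
gripper_width: -0.005
finger_force: 0.0
```

Request:
{"fn": "carry_out", "kwargs": {
  "targets": [
    [0,0,0,0,0,0,0],
    [0,0,0,0,0,0,0],
    [0,0,0,0,0,0,0],
    [0,0,0,0,0,0,0],
    [0,0,0,0,0,0,0],
    [0,0,0,0,0,0,0],
    [0,0,0,0,0,0,0],
    [0,0,0,0,0,0,0]
  ]
}}

```text
time: 11.5
position: [0.5682, 0.2563, 0.0503]
tcp_rot: [[0.141, 0.99, -0.013], [0.99, -0.141, 0.004], [0.002, -0.013, -1.0]]
contact_force: [-0.0, 0.1, 0.3]
gripper_width: 0.003
finger_force: 0.0
```

```bash
python3 -c "
from h import *
look();look()"
```

```text
t 11.5 bed [-0.0028  0.2389  0.0503] yawerr -89.96 F [-0.    0.1   0.27] w 0.0026609500886331993
top t 11.5 751 [0.0148 0.057  0.1035] ctr from front edge 0.0591 from rear 0.059 [-0.048   0.0282]
t 11.55 bed [-0.0028  0.2389  0.0503] yawerr -89.96 F [ 0.33  0.37 -0.23] w 0.0013711857446827508
top t 11.55 755 [0.0167 0.0591 0.1054] ctr from front edge 0.061 from rear 0.0609 [-0.0481  0.0284]
```

Request:
{"fn": "carry_out", "kwargs": {
  "targets": [
    [0,0,0,0,0,0,0],
    [0,0,0,0,0,0,0],
    [0,0,0,0,0,0,0],
    [0,0,0,0,0,0,0],
    [0,0,0,0,0,0,0],
    [0,0,0,0,0,0,0],
    [0,0,0,0,0,0,0],
    [0,0,0,0,0,0,0]
  ]
}}

```text
time: 12.4
position: [0.5682, 0.2562, 0.0503]
tcp_rot: [[0.141, 0.99, -0.013], [0.99, -0.141, 0.004], [0.002, -0.013, -1.0]]
contact_force: [-0.3, 0.2, -0.0]
gripper_width: -0.001
finger_force: 0.0
```

Request:
{"fn": "carry_out", "kwargs": {
  "targets": [
    [0,0,0,0,0,0,0],
    [0,0,0,0,0,0,0],
    [0,0,0,0,0,0,0],
    [0,0,0,0,0,0,0],
    [0,0,0,0,0,0,0],
    [0,0,0,0,0,0,0],
    [0,0,0,0,0,0,0],
    [0,0,0,0,0,0,0]
  ]
}}

```text
time: 13.2
position: [0.5682, 0.2562, 0.0503]
tcp_rot: [[0.141, 0.99, -0.013], [0.99, -0.141, 0.004], [0.002, -0.013, -1.0]]
contact_force: [0.2, 0.2, 0.5]
gripper_width: 0.0
finger_force: 0.0
```

```bash
python3 -c "
from h import *
look();look()"
```

```text
t 13.2 bed [-0.0028  0.2389  0.0503] yawerr -89.96 F [0.16 0.2  0.48] w 4.9616105023016495e-05
top t 13.2 723 [0.0777 0.1185 0.1647] ctr from front edge 0.1203 from rear 0.1219 [-0.0475  0.0285]
t 13.25 bed [-0.0028  0.2389  0.0503] yawerr -89.96 F [-0.84  0.94  0.22] w -0.0009111462056764214
top t 13.25 719 [0.0794 0.1199 0.1661] ctr from front edge 0.1217 from rear 0.1236 [-0.0475  0.0285]
```

Request:
{"fn": "carry_out", "kwargs": {
  "targets": [
    [0,0,0,0,0,0,0],
    [0,0,0,0,0,0,0],
    [0,0,0,0,0,0,0],
    [0,0,0,0,0,0,0],
    [0,0,0,0,0,0,0],
    [0,0,0,0,0,0,0],
    [0,0.0015,0,0,0,0,0],
    [0,0.0015,0,0,0,0,0]
  ]
}}

```text
time: 14.1
position: [0.5686, 0.2593, 0.0503]
tcp_rot: [[0.141, 0.99, -0.013], [0.99, -0.141, 0.004], [0.002, -0.013, -1.0]]
contact_force: [-0.5, -0.5, 0.1]
gripper_width: 0.001
finger_force: 0.0
```

Request:
{"fn": "carry_out", "kwargs": {
  "targets": [
    [0,0.0015,0,0,0,0,0],
    [0,0.0015,0,0,0,0,0],
    [0,0.0015,0,0,0,0,0],
    [0,0.0015,0,0,0,0,0],
    [0,0.0015,0,0,0,0,0]
  ]
}}

```text
time: 14.6
position: [0.5697, 0.2668, 0.0503]
tcp_rot: [[0.141, 0.99, -0.013], [0.99, -0.141, 0.004], [0.002, -0.013, -1.0]]
contact_force: [0.1, -0.2, -0.4]
gripper_width: -0.0
finger_force: 0.1
```

```bash
python3 -c "
from h import *
look();look()"
```

```text
t 14.6 bed [-0.0028  0.2495  0.0503] yawerr -89.96 F [ 0.14 -0.15 -0.42] w -0.0003825138287439345
top t 14.6 652 [0.1191 0.1574 0.2047] ctr from front edge 0.1603 from rear 0.1633 [-0.047   0.0285]
t 14.65 bed [-0.0028  0.2498  0.0504] yawerr -89.95 F [-0.47  0.01  0.25] w -0.0009751825280037086
top t 14.65 653 [0.1198 0.1581 0.2056] ctr from front edge 0.1612 from rear 0.164 [-0.0472  0.0285]
```

Request:
{"fn": "carry_out", "kwargs": {
  "targets": [
    [0,0.0013,0,0,0,0,0],
    [0,0.0013,0,0,0,0,0],
    [0,0.0013,0,0,0,0,0],
    [0,0.0013,0,0,0,0,0]
  ]
}}

```text
time: 15.1
position: [0.5704, 0.2719, 0.0504]
tcp_rot: [[0.141, 0.99, -0.013], [0.99, -0.141, 0.004], [0.002, -0.013, -1.0]]
contact_force: [-0.1, 0.9, 1.1]
gripper_width: -0.004
finger_force: 0.0
```

```bash
python3 - <<'E'
from h import *
look();o=look()
# absolute check: index and pointer tops, rectified from top view
R=rect(o,B,.115,.02,.1,.10,.24,.00025); cv2.imwrite('pics/c2.png',R[...,::-1])
import glob
a=dict(np.load('top_0975.npz')); 
E
```

```text
t 15.1 bed [-0.0028  0.2547  0.0504] yawerr -89.96 F [-0.14  0.87  1.12] w -0.003538140077672266
top t 15.1 674 [0.1197 0.1591 0.2058] ctr from front edge 0.1614 from rear 0.1639 [-0.0472  0.0286]
t 15.15 bed [-0.0028  0.255   0.0504] yawerr -89.95 F [-0.78  0.99  0.57] w 0.0011144472468554694
top t 15.15 675 [0.1194 0.1589 0.2054] ctr from front edge 0.161 from rear 0.1636 [-0.0472  0.0286]
```

View pics/c2.png

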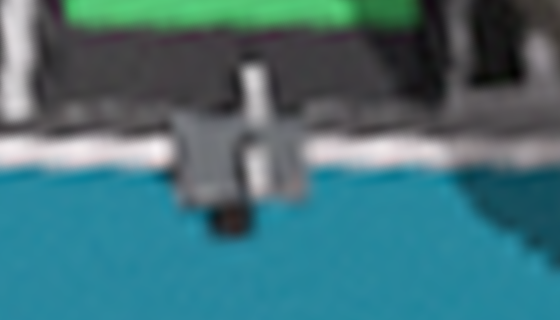

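The rectified view shows the index blade (col 256) practically level with the pointer blade (col 258). Now I check for residual drift.

Request:
{"fn": "carry_out", "kwargs": {
  "targets": [
    [0,0.003,0,0,0,0,0],
    [0,0,0,0,0,0,0],
    [0,0,0,0,0,0,0]
  ]
}}

```text
time: 15.5
position: [0.5708, 0.2749, 0.0503]
tcp_rot: [[0.141, 0.99, -0.013], [0.99, -0.141, 0.004], [0.002, -0.013, -1.0]]
contact_force: [-0.2, 0.6, -0.1]
gripper_width: -0.001
finger_force: 0.0
```

```bash
cat >> h.py <<'E'
def peak(d,x0,x1,z,y0,y1):
    p=cv2.cvtColor(rect(d,B,z,x0,x1,y0,y1,.00025),cv2.COLOR_RGB2GRAY).astype(float).mean(0)
    i=p.argmax(); s=slice(max(i-14,0),i+15); w=np.clip(p[s]-np.percentile(p,60),0,None); return round(y0+.00025*(w*np.arange(*s.indices(len(p)))).sum()/w.sum(),5)
def blades(d,c=.164): return 'index',peak(d,.040,.046,.115,c-.02,c+.02),'pointer',peak(d,.059,.066,.117,.15,.18)
E
python3 - <<'E'
from h import *
for f in ('top_1460','top_1465','top_1510','top_1515'):
    print(f,blades(dict(np.load(f+'.npz'))))
for i in range(3): print(blades(look()))
E
```

```text
top_1460 ('index', np.float64(0.16366), 'pointer', np.float64(0.16411))
top_1465 ('index', np.float64(0.16381), 'pointer', np.float64(0.16413))
top_1510 ('index', np.float64(0.16383), 'pointer', np.float64(0.16411))
top_1515 ('index', np.float64(0.16376), 'pointer', np.float64(0.16412))
t 15.5 bed [-0.0028  0.2577  0.0503] yawerr -89.95 F [-0.21  0.55 -0.07] w -0.0008536738234516711
top t 15.5 691 [0.1178 0.1578 0.2044] ctr from front edge 0.16 from rear 0.162 [-0.0471  0.0286]
('index', np.float64(0.16147), 'pointer', np.float64(0.16413))
t 15.55 bed [-0.0028  0.2575  0.0503] yawerr -89.96 F [-0.63  0.07 -0.2 ] w 0.0002939137791995615
top t 15.55 694 [0.1176 0.1576 0.204 ] ctr from front edge 0.1596 from rear 0.1618 [-0.0471  0.0286]
('index', np.float64(0.16135), 'pointer', np.float64(0.16413))
t 15.6 bed [-0.0028  0.2576  0.0503] yawerr -89.96 F [ 0.17 -0.3   0.4 ] w 0.00020951311367706883
top t 15.6 692 [0.1174 0.1575 0.204 ] ctr from front edge 0.1596 from rear 0.1616 [-0.0471  0.0286]
('index', np.float64(0.16112), 'pointer', np.float64(0.16413))
```

Request:
{"fn": "carry_out", "kwargs": {
  "targets": [
    [0,0.003,0,-0.045,0,0,0],
    [0,0,0,-0.045,0,0,0],
    [0,-0.045,0,0,0,0,0],
    [0,-0.045,0,0,0,0,0],
    [0,-0.045,0,0,0,0,0],
    [0,-0.045,0,0,0,0,0],
    [0,-0.03,0,0,0,0,0],
    [0,0,0,0.03,0,0,0]
  ]
}}

```text
time: 16.45
position: [0.5441, 0.0648, 0.1127]
tcp_rot: [[0.148, 0.989, -0.007], [0.989, -0.148, 0.004], [0.003, -0.007, -1.0]]
contact_force: [0.8, 1.2, -1.2]
gripper_width: 0.0
finger_force: 0.0
```

Request:
{"fn": "carry_out", "kwargs": {
  "targets": [
    [0,0,0,0.03,0,0,0],
    [0,0,0,0.03,0,0,0],
    [0,0,0,0,0,0,0]
  ]
}}

```text
time: 16.75
position: [0.5393, 0.0693, 0.047]
tcp_rot: [[0.141, 0.99, -0.018], [0.99, -0.141, 0.003], [0.0, -0.018, -1.0]]
contact_force: [0.2, -0.2, 0.3]
gripper_width: 0.004
finger_force: 0.0
```

```bash
cat > sim.py <<'E'
import numpy as np
def sim(u,T,w=3.5,a=.0038,dt=.001,z=.03):
    """tool from contact at speed u for T s then stays; returns final travel, time"""
    x=v=t=0.
    while t<6:
        tool=u*min(t,T); c=max(tool-x,0); f=w*w*c+(2*z*w*((u if t<T else 0)-v) if c>0 else 0); f=max(f,0)
        if v==0 and f<=a: acc=0
        else:
            acc=f-a*np.sign(v if v else 1)
        vn=v+acc*dt
        if v>0 and vn<0: vn=0
        v=vn; x+=v*dt; t+=dt
        if v==0 and t>T+.5 and c*w*w<a: break
    return round(x*1e3,2),round(t,2),round(max(tool-x,0)*1e3,2)
if __name__=='__main__':
    for w in(3.2,3.6,4.0):
        for u in(.003,.004,.005,.006): print(w,u,[sim(u,T,w) for T in(.6,.8,1.0,1.2)])
E
python3 sim.py; python3 -c "
from h import *
print(blades(look(),.160));print(blades(look(),.16))"
```

```text
3.2 0.003 [(np.float64(3.6), 1.92, 0.0), (np.float64(5.49), 2.3, 0.0), (np.float64(6.91), 2.55, 0.0), (np.float64(7.54), 2.66, 0.0)]
3.2 0.004 [(np.float64(6.16), 2.3, 0.0), (np.float64(9.19), 2.76, 0.0), (np.float64(11.26), 3.04, 0.0), (np.float64(11.86), 3.12, 0.0)]
3.2 0.005 [(np.float64(9.36), 2.7, 0.0), (np.float64(13.76), 3.23, 0.0), (np.float64(16.56), 3.53, 0.0), (np.float64(17.12), 3.59, 0.0)]
3.2 0.006 [(np.float64(13.21), 3.11, 0.0), (np.float64(19.22), 3.71, 0.0), (np.float64(22.83), 4.03, 0.0), (np.float64(23.35), 4.08, 0.0)]
3.6 0.003 [(np.float64(4.25), 1.98, 0.0), (np.float64(6.1), 2.33, 0.0), (np.float64(7.07), 2.5, 0.0), (np.float64(7.16), 2.52, 0.0)]
3.6 0.004 [(np.float64(7.23), 2.41, 0.0), (np.float64(10.1), 2.82, 0.0), (np.float64(11.35), 2.98, 0.0), (np.float64(11.36), 2.98, 0.0)]
3.6 0.005 [(np.float64(10.95), 2.84, 0.0), (np.float64(15.06), 3.31, 0.0), (np.float64(16.52), 3.46, 0.0), (np.float64(16.52), 3.46, 0.0)]
3.6 0.006 [(np.float64(15.42), 3.28, 0.0), (np.float64(20.96), 3.8, 0.0), (np.float64(22.64), 3.95, 0.0), (np.float64(22.64), 3.95, 0.0)]
4.0 0.00
[... 359 characters left out ...]
6, 0.0), (np.float64(16.04), 3.36, 0.0)]
4.0 0.006 [(np.float64(17.36), 3.42, 0.0), (np.float64(21.78), 3.82, 0.0), (np.float64(22.07), 3.85, 0.0), (np.float64(22.07), 3.85, 0.0)]
t 16.75 bed [-0.0048  0.0497  0.047 ] yawerr -89.96 F [ 0.18 -0.25  0.3 ] w 0.00405514898804708
top t 16.75 567 [0.1257 0.1686 0.2045] ctr from front edge 0.1601 from rear 0.1699 [-0.0482  0.0281]
('index', np.float64(0.15962), 'pointer', np.float64(0.16409))
t 16.8 bed [-0.0037  0.0501  0.0489] yawerr -89.96 F [-0.08  0.22  0.7 ] w -0.0016898701094812743
top t 16.8 565 [0.1261 0.1686 0.2045] ctr from front edge 0.1601 from rear 0.1703 [-0.0483  0.0281]
('index', np.float64(0.15964), 'pointer', np.float64(0.16409))
```

Request:
{"fn": "carry_out", "kwargs": {
  "targets": [
    [0,0.006,0,0,0,0,0],
    [0,0.006,0,0,0,0,0],
    [0,0.004,0,0,0,0,0],
    [0,0,0,0,0,0,0],
    [0,0,0,0,0,0,0]
  ]
}}

```text
time: 17.35
position: [0.5439, 0.0858, 0.0502]
tcp_rot: [[0.141, 0.99, -0.012], [0.99, -0.141, 0.004], [0.002, -0.013, -1.0]]
contact_force: [-0.5, 0.3, 0.5]
gripper_width: 0.0
finger_force: 0.0
```

```bash
python3 -c "
from sim import *
for w in(3.3,3.7):
    for a in (.0034,.0042):
        for u in(.002,.0022,.0025): print(w,a,u,[sim(u,T,w,a)[:2] for T in(.6,.8,1.,1.2,1.5)])
from h import *
print(blades(look(),.16))"
```

```text
3.3 0.0034 0.002 [(np.float64(1.96), 1.64), (np.float64(3.02), 1.96), (np.float64(3.86), 2.18), (np.float64(4.28), 2.29), (np.float64(4.32), 2.3)]
3.3 0.0034 0.0022 [(np.float64(2.34), 1.73), (np.float64(3.57), 2.06), (np.float64(4.51), 2.29), (np.float64(4.93), 2.39), (np.float64(4.95), 2.39)]
3.3 0.0034 0.0025 [(np.float64(2.96), 1.85), (np.float64(4.47), 2.21), (np.float64(5.56), 2.45), (np.float64(5.98), 2.53), (np.float64(5.98), 2.53)]
3.3 0.0042 0.002 [(np.float64(1.64), 1.5), (np.float64(2.58), 1.78), (np.float64(3.38), 1.99), (np.float64(3.87), 2.11), (np.float64(3.99), 2.15)]
3.3 0.0042 0.0022 [(np.float64(1.95), 1.56), (np.float64(3.05), 1.85), (np.float64(3.95), 2.07), (np.float64(4.45), 2.19), (np.float64(4.54), 2.21)]
3.3 0.0042 0.0025 [(np.float64(2.47), 1.65), (np.float64(3.81), 1.97), (np.float64(4.86), 2.2), (np.float64(5.38), 2.3), (np.float64(5.42), 2.31)]
3.7 0.0034 0.002 [(np.float64(2.31), 1.67), (np.float64(3.35), 1.97), (np.float64(3.96), 2.13), (np.float64(4.05), 2.15), (np.float64(4.05), 2.15)]
3.7 0.0034 0.0022 [(np.float64(2.74), 1.77), (np.float64(3.95), 
[... 237 characters left out ...]
0.0042 0.002 [(np.float64(1.94), 1.5), (np.float64(2.9), 1.77), (np.float64(3.53), 1.94), (np.float64(3.71), 1.99), (np.float64(3.71), 2.0)]
3.7 0.0042 0.0022 [(np.float64(2.31), 1.58), (np.float64(3.4), 1.86), (np.float64(4.08), 2.02), (np.float64(4.23), 2.05), (np.float64(4.23), 2.05)]
3.7 0.0042 0.0025 [(np.float64(2.91), 1.69), (np.float64(4.23), 1.98), (np.float64(4.98), 2.14), (np.float64(5.09), 2.16), (np.float64(5.09), 2.16)]
t 17.35 bed [-0.0026  0.0668  0.0502] yawerr -89.94 F [-0.49  0.33  0.5 ] w 2.9731442999112078e-05
top t 17.35 373 [0.1461 0.1826 0.2051] ctr from front edge 0.1607 from rear 0.1903 [-0.0483  0.0276]
('index', np.float64(0.14045), 'pointer', np.float64(0.15841))
```

Request:
{"fn": "carry_out", "kwargs": {
  "targets": [
    [0,0.00022,0,0,0,0,0],
    [0,0.00022,0,0,0,0,0],
    [0,0.00022,0,0,0,0,0],
    [0,0.00022,0,0,0,0,0],
    [0,0.00022,0,0,0,0,0],
    [0,0.00022,0,0,0,0,0],
    [0,0.00022,0,0,0,0,0],
    [0,0.00022,0,0,0,0,0]
  ]
}}

```text
time: 18.2
position: [0.5441, 0.0874, 0.0499]
tcp_rot: [[0.141, 0.99, -0.013], [0.99, -0.141, 0.004], [0.002, -0.013, -1.0]]
contact_force: [0.6, 0.5, 0.2]
gripper_width: -0.001
finger_force: 0.0
```

Request:
{"fn": "carry_out", "kwargs": {
  "targets": [
    [0,0.00022,0,0,0,0,0],
    [0,0.00022,0,0,0,0,0],
    [0,0.00022,0,0,0,0,0],
    [0,0.00022,0,0,0,0,0],
    [0,0.00022,0,0,0,0,0],
    [0,0.00022,0,0,0,0,0],
    [0,0.00022,0,0,0,0,0]
  ]
}}

```text
time: 18.9
position: [0.5443, 0.089, 0.0499]
tcp_rot: [[0.141, 0.99, -0.013], [0.99, -0.141, 0.004], [0.002, -0.013, -1.0]]
contact_force: [0.4, 0.3, 0.5]
gripper_width: -0.002
finger_force: 0.0
```

```bash
python3 - <<'E'
from h import *
look();look('scene');look('wrist')
E
```

```text
t 18.9 bed [-0.0027  0.0699  0.0499] yawerr -89.96 F [0.36 0.27 0.47] w -0.0024220486786042596
top t 18.9 338 [0.1501 0.1857 0.2063] ctr from front edge 0.1619 from rear 0.1943 [-0.0483  0.0276]
t 18.95 bed [-0.0027  0.0699  0.0499] yawerr -89.96 F [ 0.51 -0.54 -0.13] w -0.0023402564322066626
scene t 18.95 911 [0.1184 0.1624 0.2063] ctr from front edge 0.1619 from rear 0.1626 [-0.0449  0.033 ]
t 19.0 bed [-0.0027  0.0699  0.0499] yawerr -89.96 F [-0.35  0.06 -0.22] w -0.0010277020835680198
wrist t 19.0 34895 [0.1182 0.1533 0.1797] ctr from front edge 0.1353 from rear 0.1624 [-0.046  0.028]
```

Request:
{"fn": "carry_out", "kwargs": {
  "targets": [
    [0,0.00022,0,0,0,0,0],
    [0,0.00022,0,0,0,0,0],
    [0,0.00022,0,0,0,0,0],
    [0,0.00022,0,0,0,0,0],
    [0,0,0,0,0,0,0],
    [0,0,0,0,0,0,0]
  ]
}}

```text
time: 19.65
position: [0.5444, 0.0898, 0.0499]
tcp_rot: [[0.141, 0.99, -0.013], [0.99, -0.141, 0.004], [0.002, -0.013, -1.0]]
contact_force: [-0.9, 0.2, 0.7]
gripper_width: 0.0
finger_force: 0.0
```

```bash
python3 - <<'E'
from h import *
look();look('wrist')
E
```

```text
t 19.65 bed [-0.0027  0.0707  0.0499] yawerr -89.96 F [-0.93  0.18  0.67] w 0.00035357769759943714
top t 19.65 356 [0.152  0.1871 0.2087] ctr from front edge 0.1643 from rear 0.1962 [-0.0483  0.0284]
t 19.7 bed [-0.0027  0.0707  0.0499] yawerr -89.96 F [ 0.19  0.12 -0.03] w -0.0017878570789725315
wrist t 19.7 34565 [0.1202 0.1551 0.1805] ctr from front edge 0.1361 from rear 0.1644 [-0.046  0.028]
```

Request:
{"fn": "carry_out", "kwargs": {
  "targets": [
    [0,0,0,0,0,0,0],
    [0,0,0,0,0,0,0],
    [0,0,0,0,0,0,0],
    [0,0,0,0,0,0,0],
    [0,0,0,0,0,0,0],
    [0,0,0,0,0,0,0]
  ]
}}

```text
time: 20.35
position: [0.5444, 0.0898, 0.0499]
tcp_rot: [[0.141, 0.99, -0.013], [0.99, -0.141, 0.004], [0.002, -0.013, -1.0]]
contact_force: [-0.2, 0.5, -0.1]
gripper_width: 0.002
finger_force: 0.0
```

```bash
python3 - <<'E'
from h import *
look();look('wrist')
E
```

```text
t 20.35 bed [-0.0027  0.0708  0.0499] yawerr -89.96 F [-0.2   0.55 -0.1 ] w 0.0015329852187560965
top t 20.35 360 [0.152  0.1873 0.2092] ctr from front edge 0.1648 from rear 0.1962 [-0.0483  0.0284]
t 20.4 bed [-0.0027  0.0708  0.0499] yawerr -89.96 F [-0.7   0.86  0.38] w -0.0010714004239391404
wrist t 20.4 34416 [0.1207 0.1551 0.1805] ctr from front edge 0.1361 from rear 0.1649 [-0.046  0.028]
```

Request:
{"fn": "carry_out", "kwargs": {
  "targets": [
    [0,-0.005,0,0,0,0,0],
    [0,-0.01,0,-0.02,0,0,0],
    [0,-0.02,0,-0.04,0,0,0],
    [0,-0.04,0,-0.03,0,0,0],
    [0,-0.045,0,-0.02,0,0,0],
    [0,-0.04,0,0,0,0,0],
    [0,0,0,0,0,0,0]
  ]
}}

```text
time: 21.15
position: [0.5222, -0.0751, 0.1605]
tcp_rot: [[0.148, 0.989, -0.011], [0.989, -0.148, 0.002], [0.001, -0.012, -1.0]]
contact_force: [0.1, 1.0, -1.6]
gripper_width: -0.001
finger_force: 0.0
```

```bash
python3 - <<'E'
from h import *
print(blades(look())); 
for i in range(3): o=look()
print(blades(o)); R=rect(o,B,.115,.02,.1,.10,.24,.00025)
s=look('scene')['image'][220:300,310:430]; s=cv2.resize(s,None,fx=4.667,fy=4,interpolation=cv2.INTER_CUBIC)[:,:560]
cv2.imwrite('pics/c4.png',np.vstack([R,s])[:600,:,::-1])
E
```

```text
t 21.15 bed [-0.0012 -0.0957  0.1605] yawerr -90.37 F [ 0.08  0.97 -1.62] w -0.0013399868125720967
top t 21.15 758 [0.1199 0.1625 0.2087] ctr from front edge 0.1643 from rear 0.1641 [-0.0482  0.0287]
('index', np.float64(0.16383), 'pointer', np.float64(0.16413))
t 21.2 bed [-0.0012 -0.0928  0.16  ] yawerr -90.24 F [-0.04  0.11 -0.14] w 0.002550658425912139
top t 21.2 757 [0.1199 0.1624 0.2087] ctr from front edge 0.1643 from rear 0.1641 [-0.0482  0.0287]
t 21.25 bed [-0.0013 -0.0907  0.1597] yawerr -90.09 F [0.57 0.38 0.3 ] w -0.0018948101235136468
top t 21.25 759 [0.1199 0.1624 0.2087] ctr from front edge 0.1643 from rear 0.1641 [-0.0482  0.0287]
t 21.3 bed [-0.0013 -0.0895  0.1595] yawerr -89.98 F [ 0.1  -0.14 -0.28] w 0.0029558364703159276
top t 21.3 757 [0.1199 0.1626 0.2087] ctr from front edge 0.1643 from rear 0.1641 [-0.0482  0.0287]
('index', np.float64(0.16383), 'pointer', np.float64(0.16413))
t 21.35 bed [-0.0013 -0.0888  0.1594] yawerr -89.92 F [0.17 0.03 0.59] w 4.408552548805683e-05
scene t 21.35 979 [0.1185 0.163  0.2092] ctr from front edge 0.1648 from rear 0.1627 [-0.0453  0.033 ]
```

View pics/c4.png

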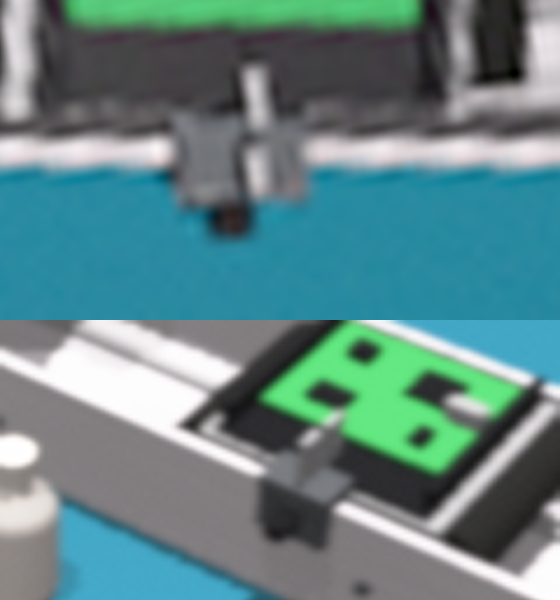

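The shuttle is standing still (unchanged from 21.15 s to 21.30 s) with its blade within 0.3 mm of the pointer in the top view. The scene view also shows the two blades in line, and the hand is clear.

```bash
python3 -c "
from workcell import *
print(hand_in())"
```

```text
the job is handed in; nothing more can be done
None
```

I handed the job in with the shuttle standing still, its index blade about 0.3 mm short of the pointer in the top camera view, and the hand lifted clear at about 21 s of the 40 s allowed.

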